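Wedge the rocking tool stand

ROBOT

A 6-joint arm with a two-finger parallel gripper is mounted at the origin on the work surface. World frame = base frame: x ahead of the robot, y to its left, z up, the work surface at z = 0. Lengths are in mm, angles in degrees, forces in N, time in s.
With the tool pointing down it reaches from about 150 to 775 mm from the base axis. Payload 6.1 kg.
Tool frame: the origin (TCP) lies on the centre line of the jaws, within the pads' length; the fingertips stand arm.nose_length ahead of it and the grasp point (between the pads) lies 6 mm ahead of it (arm.nose_length is the distance from the TCP to the fingertips, in mm); z points along the fingers, y is the direction in which the jaws open and shut (so a half turn about z gives the same grasp; the last joint's range is limited). The gripper opens to 85 mm and grips with 20 to 120 N. Pads are 22 mm wide; open, the fingers measure 114 mm over their backs; the gripper's body (76 mm by 85 mm) begins 54 mm behind the grasp point. The pads swing forward as they close: fully open they stand 13 mm farther back than shut.
Start: joints at [73.167, 7.208, -2.269, 80.523, 0, 90], TCP at [152.029, 502.489, 233.795] pointing down, gripper open.
Joint ranges: [-155.77, 155.77], [-54.66, 111.73], [-72.52, 77.12], [-102.08, 115.82], [-83.92, 84.16], [-180, 180]. Speed limits (degrees/s): [136.94, 136.94, 172.46, 180, 180, 180].

INTERFACE

Orientations are given as [roll, pitch, yaw] about the fixed x, y, z axes, in that order (R = Rz(yaw) Ry(pitch) Rx(roll)).
In Python, from plant import arm, imaging, workorder gives the robot as it stands. The module is installed in compiled form; this text tells all that it offers.
- The arm moves only by the tool step_arm, never from a script. Its argument "rows" is a list of rows, each an object of numbers: "x", "y", "z": the shift along the tool's x, y, z in mm; "ax", "ay", "az": the turn, a rotation vector about the tool's x, y, z in rad; "hand": the gripper's target within -1 to 1 (fully open at 1, half-way at 0, shut at -1). In form: [{"x": .., "y": .., "z": .., "ax": .., "ay": .., "az": .., "hand": ..}, ...]. A call has 1 to 5 rows; each row shifts and turns the pose as measured when the row begins, along the tool's axes as they then stand; what a row does not reach is not made up. A row lasts 1/12 s, in which the tool goes at most 41.7 mm and 7.16 degrees, less where a joint would pass 70% of its speed; a pose out of reach is approached as far as the arm can. A call with a gripper value outside its range is refused whole. The fingers move at their own pace and stop on an object; "squeeze" is the grip in N (left out, the last holds). Time passes only in rows, so rows that do not move let the fingers close. It gives the time, the measured TCP pose, the force and the opening at its end, in the units of the state.
- arm.get_obs(): the state, without advancing time (a new reading comes with each control period).
- imaging.snapshot(name): name is "scene" or "top" or "wrist"; returns (picture, depth): 384x512x3 uint8, red, green, blue; 384x512 float32, mm along the optical axis (not along the pixel's ray), 0 where there is no reading.
- imaging.calibration(name): a dict with "K" (3x3 intrinsics, pixels), "rvec" (rotation vector, rad) and "tvec" (3), from world to camera coordinates, as OpenCV has them; the wrist camera has in their place "hand_eye" (4x4, takes a point from camera to tool coordinates, whose origin is the TCP and whose axes are the flange's). Camera axes: x right, y down, z forward; pixel columns grow to the right and rows downward; lengths in mm; the calibration is good to about 2 mm. A picture is of the moment at which its call begins: read the wrist's pose just before it. calibration takes no time and is no camera call.
- workorder.close_job(): hands the job in, once; it reports no verdict.
The state is a dict: "clock": time; "joint_pos": joint angles; "joint_velocities": joint speeds; "tau": joint torques, N m; "position": TCP position; "ee_rot": TCP orientation; "force": force on the tool from outside, world axes, zero at the start; "moment": the same for the moment, N m; "width": finger opening in mm.
Only numpy, scipy, OpenCV 4.12 (cv2) and the standard library are available. Lean on these libraries where they do the work, as an engineer would, in place of code of your own. Each camera call takes 0.05 s, during which the arm holds its last target. There are 200 camera calls.

TASK

The slotted wooden tool stand rocks because one foot, the one the wedge points at, is worn short. Press down on the corner over the short foot to feel it rock and let it come back, then push the loose wooden wedge, thin end first, along the ledge under that foot until it is snug, and press down firmly on the same corner for about a second to prove that the stand no longer rocks (push the wedge further and press again if it does). Only touch, press and push: do not lift the wedge or the stand, do not shove the stand out of its place or jack it up out of level, leave the tools standing in their slots and the other parts where they lie, and finish clear of everything.

Things in the scene. Friction and masses are not known exactly. Their poses are not given: they have to be found in the camera images.
- stand: loose wooden tool stand, 180 (x) x 260 (y) mm, top 52 mm up, 1.1 kg with tools. Origin: middle of its footprint at ledge level. Block underside 20 mm up, on four 30 mm square feet centred 75 (x), 115 (y) mm from the middle. The +x,-y foot is 5-8 mm short (varies); it rests level on the other three. Three slots in the -x,+y part hold two tools reaching 100 mm above the top; the rest is bare
- press_spot (a point): the spot to press, on the top face above the short foot: 72 mm in +x, 110 mm in -y from the stand's middle, 52 mm up. 3 to 6 N straight down here tips the stand about its diagonal by 0.04 to 0.065 rad (the spot sinks 5 to 8 mm) until the foot meets the ledge; let go, it comes back level. To prove it, keep 8 to 12 N here for a second: once wedged, the spot sinks less than 1.5 mm
- under_foot (a point): point below the middle of the short foot, at ledge height while the stand is level; the foot reaches 15 mm to each side of it, so its outer face is 15 mm further to the stand's -y, the side the wedge comes from
- wedge: loose plain wooden wedge, 100 mm long (y), 46 mm wide (x), 0.06 kg, lying flat; thickness 2.5 mm at the thin end (+y) growing evenly to 17 mm at the back. Origin: middle of its underside. Starts on the stand's -y side, thin end 15 to 60 mm short of the foot's outer face, pointing roughly at it. Slides with under 1 N; a push of 3 to 4 N more is snug, much more jacks up the stand
- wedge_tip (a point): middle of the wedge's thin end, at its underside
- wedge_back (a point): middle of the wedge's upright back face (46 mm wide, 17 mm high), 8.5 mm up; push here towards the wedge's +y
- tyre_lever: blue steel tyre lever standing upright in a slot of the stand, 127 mm long, origin at its lower end; leave it
- wrench: flat brass wrench standing upright in another slot of the stand, 121 mm long, origin at its lower end; leave it
- bell_lid: black plastic bell lid, a dome 54 mm across and 22 mm high, origin under its middle; leave it
- crank_arm: rusted iron crank arm, 185 mm long and up to 38 mm wide, 18 mm high, lying flat along its y, origin under its middle; leave it
- reflector: round yellow reflector, 58 mm across, 9 mm high, lying beside the wedge's way, origin under its middle; leave it
- pedal: black rubber pedal, 60 by 90 mm with a spindle to +y, 26 mm high, origin under its middle; leave it
- patch_tin: small metal tin, 60 mm across and 60 mm high, origin under its middle; leave it
Not all that is in view belongs to the job. What is meant by the tyre_lever is not green, and is the larger of those in its own colour.

How it is judged (in metres and radians):
On the way, in this order (a step that is already met when the one before it is completed fails the run):
1. a press on the corner over the short foot rocks the stand (contact force between the fingers and stand above 0.5 N and angle between stand's own z axis and vertical above 0.025 rad), for 0.05 s.
2. the wedge's thin end is pushed at least 10 mm in under the short foot, the stand level and untouched (y of wedge_tip in the frame of stand above -0.12 m and x of wedge_tip in the frame of stand between 0.04 and 0.11 m and contact force between the fingers and stand below 0.3 N and angle between stand's own z axis and vertical below 0.012 rad), for 0.1 s.
3. the same corner is pressed with more than 6 N and the stand does not rock (contact force between the fingers and stand above 6 N and horizontal distance between the grasp point and press_spot below 0.045 m and y of wedge_tip in the frame of stand above -0.12 m and angle between stand's own z axis and vertical below 0.012 rad), for 0.15 s.
At the end, for the whole second after the job is handed in: The wedge lies flat with its thin end at least 10 mm in under the short foot, the stand is level within 0.012 rad (0.7 degrees) and within 25 mm of where it stood, both tools upright in their slots, all at rest (y of wedge_tip in the frame of stand above -0.12 m and x of wedge_tip in the frame of stand between 0.04 and 0.11 m and angle between wedge's own z axis and vertical below 0.05 rad and angle between stand's own z axis and vertical below 0.012 rad and distance of stand from where it was at the start of the episode below 0.025 m and linear speed of each of stand, wedge below 0.02 m/s and angle between each of tyre_lever, wrench's own z axis and vertical below 0.3 rad); the robot touches nothing.
It fails at once if the wedge is lifted off the ledge (height (world z) of wedge above 0.012 m or angle between wedge's own z axis and vertical above 0.25 rad).
It fails at once if the stand is lifted or shoved more than 25 mm (height (world z) of stand above 0.015 m or distance of stand from where it was at the start of the episode above 0.025 m).
It fails at once if a tool is tipped over or pulled from its slot (angle between any of tyre_lever, wrench's own z axis and vertical above 0.4 rad or height (world z) of any of tyre_lever, wrench above 0.055 m).
It fails at once if a bystander is moved more than 20 mm (distance of any of bell_lid, crank_arm, reflector, pedal, patch_tin from where it was at the start of the episode above 0.02 m).
It also fails if it takes over 61 s, if anything falls off the work surface, if the arm or the gripper's body presses on something with over 40 N, if the wrist force passes 120 N, or if a joint passes its speed limit or range.

## Working session

There is one attempt and no reset: what is moved stays moved. The work goes in short steps, Python scripts to look and compute and a tool call to move; the robot and the scene stay as the last step left them, time stands still between calls to the robot, and variables do not carry over. Pictures are saved under pics/ and viewed, about 8 in all and at most 12, crops included, and the job is handed in when it is done.

Besides the shell and the picture viewer there is one more tool, called after "Emit:" by a JSON object that holds its "name" and its "arguments". step_arm: Moves the arm, as the interface text tells. Its arguments: {"type":"object","properties":{"rows":{"type":"array"},"squeeze":{"type":"number"}},"required":["rows"]}

```bash
mkdir -p pics
cat > h.py <<'E'
import numpy as np, cv2
from plant import arm, imaging, workorder
from scipy.spatial.transform import Rotation as R
def snap(n):
    o=arm.get_obs(); p,d=imaging.snapshot(n); return p,d,o
def cam(n,o):
    c=imaging.calibration(n); K=np.array(c["K"],float)
    if "rvec" in c:
        Rm=cv2.Rodrigues(np.array(c["rvec"],float))[0]; t=np.array(c["tvec"],float).ravel()
        return K,Rm.T,-Rm.T@t
    H=np.array(c["hand_eye"]); Rt=R.from_euler('xyz',o["ee_rot"],degrees=True).as_matrix()
    return K,Rt@H[:3,:3],Rt@H[:3,3]+np.array(o["position"])
def ray(n,o,uv,z):
    K,A,c=cam(n,o); uv=np.atleast_2d(uv).astype(float)
    d=(A@np.linalg.inv(K)@np.c_[uv,np.ones(len(uv))].T).T
    return c+d*((z-c[2])/d[:,2])[:,None]
def cloud(n,o,dep):
    K,A,c=cam(n,o); v,u=np.indices(dep.shape)
    p=np.stack([u,v,np.ones_like(u)],-1).reshape(-1,3)@np.linalg.inv(K).T*dep.reshape(-1,1)
    return (p@A.T+c).reshape(*dep.shape,3)
def save(f,p): cv2.imwrite(f,p[...,::-1])
E
python3 - <<'E'
from h import *
print(arm.get_obs(),arm.nose_length)
for n in("scene","top"):
    p,d,o=snap(n); save(f"pics/{n}0.png",p); np.savez(f"{n}0.npz",p=p,d=d); print(n,cam(n,o)[2])
E
```

```text
{'clock': 0.0, 'joint_pos': array([ 7.31667254e+01,  7.24167032e+00, -2.32567538e+00,  8.05243176e+01,
        9.66475253e-04,  9.00023363e+01]), 'joint_velocities': array([-0.00671784, -0.01972452,  0.09735305, -0.02397054, -0.05089908,
        0.09335693]), 'tau': array([-5.95234960e-04, -4.35915327e+01,  3.52923560e+01,  1.73803983e-02,
        2.02580777e-04, -1.22200021e-05]), 'position': array([151.91240228, 502.12117563, 233.03063703]), 'ee_rot': array([-1.79908337e+02, -9.62736320e-04,  1.63164388e+02]), 'force': array([ 0.72821827, -0.11633526, -0.02349274]), 'moment': array([-0.00053213,  0.00657496, -0.01080008]), 'width': 85.2410500042132} 25.0
scene [1193.88906167  142.27987009  559.02260687]
top [ 413.78896426  -94.76311818 1090.3671352 ]
```

View pics/top0.png

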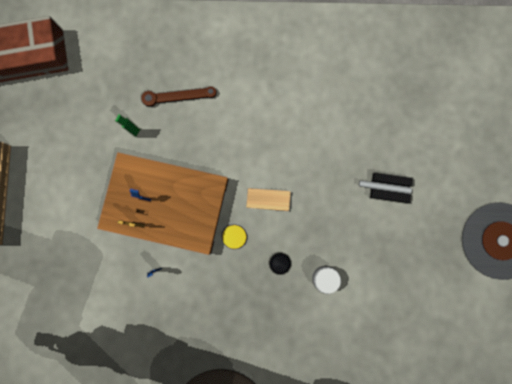

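View pics/scene0.png

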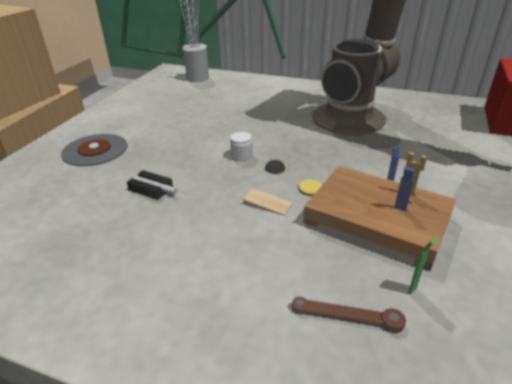

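The top view shows the stand with corners near (118,152), (227,178), (210,254) and (98,229). The wedge is at (269,200) and points left at the upper-right corner. The reflector is at (234,237), the lid at (280,263), the tin at (327,280), the pedal at (390,187) and the crank at (180,96). There are three lever-like things: blue in the stand (138,195), a smaller blue one outside it (155,271), and green (128,125). The tyre lever is the blue one in the stand, and I won't touch any of them.

Run:
```python
from h import *
z=np.load("top0.npz"); p,d=z["p"],z["d"]; o=arm.get_obs()
P=cloud("top",o,d); hsv=cv2.cvtColor(p,cv2.COLOR_RGB2HSV)
print("floor z",np.median(P[150:250,300:350,2]))
wood=((hsv[...,0]<22)&(hsv[...,1]>70)).astype(np.uint8)
def box(x0,x1,y0,y1,zz):
    m=np.zeros_like(wood); m[y0:y1,x0:x1]=wood[y0:y1,x0:x1]
    print("z med",np.median(P[...,2][m>0]),m.sum())
    c=max(cv2.findContours(m,0,2)[0],key=cv2.contourArea)
    w=ray("top",o,c[:,0],zz)[:,:2].astype(np.float32)
    r=cv2.minAreaRect(w); print(r, cv2.boxPoints(r).round(1).tolist())
# stand top by height, for cleaner edge
m=((P[...,2]>42)&(P[...,2]<62)&(wood>0)).astype(np.uint8); m[:, :90]=0; m[:140]=0; m[262:]=0; m[:,236:]=0
c=max(cv2.findContours(m,0,2)[0],key=cv2.contourArea); r=cv2.minAreaRect(P[c[:,0,1],c[:,0,0],:2].astype(np.float32)); print("stand",r,cv2.boxPoints(r).round(1).tolist(),np.median(P[m>0][:,2]))
box(90,236,140,262,52); box(240,300,180,216,10)
# wedge height profile
for u in range(248,292,6): print(u,P[200,u].round(1))
y=((hsv[...,0]>22)&(hsv[...,0]<35)&(hsv[...,1]>120)); v,u=np.where(y); k=(u>220)&(u<250)&(v>222); print("refl",ray("top",o,[[u[k].mean(),v[k].mean()]],9))
```

```text
floor z -0.7054623670744604
stand ((486.0561828613281, 144.20875549316406), (261.234130859375, 180.318603515625), 78.56375885009766) [[371.79998779296875, 34.099998474121094], [548.5, -1.7000000476837158], [600.2999877929688, 254.39999389648438], [423.6000061035156, 290.1000061035156]] 51.0919742696168
z med 51.07482096888782 9134
((485.3302917480469, 141.84283447265625), (264.5753479003906, 180.76522827148438), 78.5665054321289) [[370.5, 30.100000381469727], [547.7000122070312, -5.699999809265137], [600.0999755859375, 253.60000610351562], [423.0, 289.3999938964844]]
z med 8.807883582549948 865
((502.5334777832031, -96.82916259765625), (101.99413299560547, 47.77874755859375), 86.50482940673828) [[475.6000061035156, -146.3000030517578], [523.2999877929688, -149.1999969482422], [529.5, -47.400001525878906], [481.79998779296875, -44.5]]
248 [ 5.001e+02 -4.890e+01 -5.000e-01]
254 [499.9 -63.4   6.4]
260 [500.4 -77.5   4.8]
266 [500.4 -91.7   9. ]
272 [ 500.7 -105.8    9.8]
278 [ 500.7 -119.8   14.6]
284 [ 500.6 -133.6   19.6]
290 [ 502.5 -148.5    1. ]
refl [[413.30297372 -18.810627     9.        ]]
```

Stand: centre ≈ (486, 144), yaw ≈ -11.4°, measured size 261×180 against 260×180 given. That puts press_spot at ≈ (535, 22). Wedge: centre ≈ (502, -97), yaw ≈ -3.5°, so in the stand frame the tip is at x≈57, y≈-183, inside the range given. The wedge will have to turn about 8-10° clockwise while I push it.

```bash
cat > go.py <<'E'
import sys; from h import *
# usage: go.py x y z yaw [stepmm]: rows in tool axes
x,y,z,yaw=map(float,sys.argv[1:5]); st=float(sys.argv[5]) if len(sys.argv)>5 else 36
o=arm.get_obs(); p=np.array(o["position"]); A=R.from_euler('xyz',o["ee_rot"],degrees=True); B=R.from_euler('xyz',[180,0,yaw],degrees=True)
t=np.array([x,y,z]); rv=(A.inv()*B).as_rotvec()
n=int(np.ceil(max(np.linalg.norm(t-p)/st,np.degrees(np.linalg.norm(rv))/6.5,1)))
print(p.round(1),np.round(o["ee_rot"],1),np.round(o["force"],2),n,"rows")
for i in range(n):
    C=A*R.from_rotvec(rv*i/n); s=C.inv().apply((t-p)/n)
    print([*s.round(1),*np.round(rv/n,4)])
E
python3 go.py 535 22 200 86.5 33
```

```text
[151.9 502.1 233.1] [-179.9    0.   163.2] [ 0.91  0.27 -0.08] 19 rows
[np.float64(-26.6), np.float64(-18.3), np.float64(1.8), np.float64(-0.0001), np.float64(0.0), np.float64(0.0704)]
[np.float64(-27.8), np.float64(-16.4), np.float64(1.8), np.float64(-0.0001), np.float64(0.0), np.float64(0.0704)]
[np.float64(-28.9), np.float64(-14.4), np.float64(1.8), np.float64(-0.0001), np.float64(0.0), np.float64(0.0704)]
[np.float64(-29.9), np.float64(-12.4), np.float64(1.8), np.float64(-0.0001), np.float64(0.0), np.float64(0.0704)]
[np.float64(-30.7), np.float64(-10.2), np.float64(1.8), np.float64(-0.0001), np.float64(0.0), np.float64(0.0704)]
[np.float64(-31.3), np.float64(-8.0), np.float64(1.8), np.float64(-0.0001), np.float64(0.0), np.float64(0.0704)]
[np.float64(-31.8), np.float64(-5.8), np.float64(1.8), np.float64(-0.0001), np.float64(0.0), np.float64(0.0704)]
[np.float64(-32.1), np.float64(-3.6), np.float64(1.8), np.float64(-0.0001), np.float64(0.0), np.float64(0.0704)]
[np.float64(-32.3), np.float64(-1.3), np.float64(1.8), np.float64(-0.0001), np.float64(0.0), np.float64(0.0704)]
[np.flo
[... 417 characters left out ...]
0), np.float64(0.0704)]
[np.float64(-30.8), np.float64(9.9), np.float64(1.7), np.float64(-0.0001), np.float64(0.0), np.float64(0.0704)]
[np.float64(-30.0), np.float64(12.1), np.float64(1.7), np.float64(-0.0001), np.float64(0.0), np.float64(0.0704)]
[np.float64(-29.1), np.float64(14.1), np.float64(1.7), np.float64(-0.0001), np.float64(0.0), np.float64(0.0704)]
[np.float64(-28.0), np.float64(16.2), np.float64(1.7), np.float64(-0.0001), np.float64(0.0), np.float64(0.0704)]
[np.float64(-26.8), np.float64(18.1), np.float64(1.7), np.float64(-0.0001), np.float64(0.0), np.float64(0.0704)]
[np.float64(-25.5), np.float64(19.9), np.float64(1.7), np.float64(-0.0001), np.float64(0.0), np.float64(0.0704)]
```

Emit:
{"name": "step_arm", "arguments": {"rows": [{"x":-27,"y":-18,"z":0,"az":0.07,"hand":-1},{"x":-28,"y":-16,"z":0,"az":0.07,"hand":-1},{"x":-29,"y":-14,"z":0,"az":0.07,"hand":-1},{"x":-30,"y":-12,"z":0,"az":0.07,"hand":-1},{"x":-31,"y":-10,"z":0,"az":0.07,"hand":-1}]}}

```text
invalid input
```

Emit:
{"name": "step_arm", "arguments": {"rows": [{"x":-31,"y":-8,"z":0,"az":0.07,"hand":-1},{"x":-32,"y":-6,"z":0,"az":0.07,"hand":-1},{"x":-32,"y":-4,"z":0,"az":0.07,"hand":-1},{"x":-32,"y":-1,"z":0,"az":0.07,"hand":-1},{"x":-32,"y":1,"z":0,"az":0.07,"hand":-1}]}}

```text
invalid input
```

Emit:
{"name": "step_arm", "arguments": {"rows": [{"x":-32,"y":3,"z":0,"az":0.07,"hand":-1},{"x":-32,"y":6,"z":0,"az":0.07,"hand":-1},{"x":-31,"y":8,"z":0,"az":0.07,"hand":-1},{"x":-31,"y":10,"z":0,"az":0.07,"hand":-1},{"x":-30,"y":12,"z":0,"az":0.07,"hand":-1}]}}

```text
invalid input
```

```bash
python3 go.py 535 -10 230 86.5 33
```

```text
[151.9 502.1 233.1] [-179.9    0.   163.2] [ 0.91  0.27 -0.08] 20 rows
[np.float64(-25.7), np.float64(-19.0), np.float64(0.2), np.float64(-0.0001), np.float64(0.0), np.float64(0.0669)]
[np.float64(-27.0), np.float64(-17.2), np.float64(0.2), np.float64(-0.0001), np.float64(0.0), np.float64(0.0669)]
[np.float64(-28.0), np.float64(-15.4), np.float64(0.2), np.float64(-0.0001), np.float64(0.0), np.float64(0.0669)]
[np.float64(-29.0), np.float64(-13.4), np.float64(0.2), np.float64(-0.0001), np.float64(0.0), np.float64(0.0669)]
[np.float64(-29.8), np.float64(-11.5), np.float64(0.2), np.float64(-0.0001), np.float64(0.0), np.float64(0.0669)]
[np.float64(-30.5), np.float64(-9.5), np.float64(0.2), np.float64(-0.0001), np.float64(0.0), np.float64(0.0669)]
[np.float64(-31.1), np.float64(-7.4), np.float64(0.2), np.float64(-0.0001), np.float64(0.0), np.float64(0.0669)]
[np.float64(-31.5), np.float64(-5.3), np.float64(0.2), np.float64(-0.0001), np.float64(0.0), np.float64(0.0669)]
[np.float64(-31.8), np.float64(-3.2), np.float64(0.2), np.float64(-0.0001), np.float64(0.0), np.float64(0.0669)]
[np.flo
[... 530 characters left out ...]
0), np.float64(0.0669)]
[np.float64(-30.5), np.float64(9.5), np.float64(0.2), np.float64(-0.0001), np.float64(0.0), np.float64(0.0669)]
[np.float64(-29.8), np.float64(11.5), np.float64(0.2), np.float64(-0.0001), np.float64(0.0), np.float64(0.0669)]
[np.float64(-29.0), np.float64(13.5), np.float64(0.2), np.float64(-0.0001), np.float64(0.0), np.float64(0.0669)]
[np.float64(-28.0), np.float64(15.4), np.float64(0.2), np.float64(-0.0001), np.float64(0.0), np.float64(0.0669)]
[np.float64(-26.9), np.float64(17.2), np.float64(0.2), np.float64(-0.0001), np.float64(0.0), np.float64(0.0669)]
[np.float64(-25.7), np.float64(19.0), np.float64(0.2), np.float64(-0.0001), np.float64(0.0), np.float64(0.0669)]
```

Probably all seven keys are required in each row.

Emit:
{"name": "step_arm", "arguments": {"rows": [{"x":-27,"y":-18,"z":0,"ax":0,"ay":0,"az":0.07,"hand":-1},{"x":-28,"y":-16,"z":0,"ax":0,"ay":0,"az":0.07,"hand":-1},{"x":-29,"y":-14,"z":0,"ax":0,"ay":0,"az":0.07,"hand":-1},{"x":-30,"y":-12,"z":0,"ax":0,"ay":0,"az":0.07,"hand":-1},{"x":-31,"y":-10,"z":0,"ax":0,"ay":0,"az":0.07,"hand":-1}]}}

```text
clock: 0.52
position: [253.7, 376.1, 229.4]
ee_rot: [-179.6, 0.0, 142.9]
force: [0.7, 0.7, -0.6]
width: 25.8
```

Emit:
{"name": "step_arm", "arguments": {"rows": [{"x":-31,"y":-8,"z":0,"ax":0,"ay":0,"az":0.07,"hand":-1},{"x":-32,"y":-6,"z":0,"ax":0,"ay":0,"az":0.07,"hand":-1},{"x":-32,"y":-4,"z":0,"ax":0,"ay":0,"az":0.07,"hand":-1},{"x":-32,"y":-1,"z":0,"ax":0,"ay":0,"az":0.07,"hand":-1},{"x":-32,"y":1,"z":0,"ax":0,"ay":0,"az":0.07,"hand":-1}]}}

```text
clock: 0.93
position: [355.3, 241.9, 228.2]
ee_rot: [-179.5, 0.2, 121.9]
force: [0.7, 0.1, -0.6]
width: 0.4
```

Emit:
{"name": "step_arm", "arguments": {"rows": [{"x":-32,"y":3,"z":0,"ax":0,"ay":0,"az":0.07,"hand":-1},{"x":-32,"y":6,"z":0,"ax":0,"ay":0,"az":0.07,"hand":-1},{"x":-31,"y":8,"z":0,"ax":0,"ay":0,"az":0.07,"hand":-1},{"x":-31,"y":10,"z":0,"ax":0,"ay":0,"az":0.07,"hand":-1},{"x":-30,"y":12,"z":0,"ax":0,"ay":0,"az":0.07,"hand":-1}]}}

```text
clock: 1.35
position: [456.3, 105.7, 227.4]
ee_rot: [-179.5, 0.3, 100.8]
force: [1.0, 1.2, 0.0]
width: 0.2
```

```bash
sed -i 's/print(\[\*s.round(1),\*np.round(rv\/n,4)\])/print(*s.round(1),*np.round(rv\/n,3))/' go.py; python3 go.py 535 -10 230 86.5 33
```

```text
[456.3 105.7 227.4] [-179.5    0.3  100.8] [1.   1.17 0.05] 5 rows
-25.7 11.1 -0.5 -0.002 0.001 0.05
-25.1 12.4 -0.5 -0.002 0.001 0.05
-24.4 13.6 -0.5 -0.002 0.001 0.05
-23.7 14.8 -0.5 -0.002 0.001 0.05
-23.0 16.0 -0.5 -0.002 0.001 0.05
```

Emit:
{"name": "step_arm", "arguments": {"rows": [{"x":-26,"y":11,"z":0,"ax":-0.002,"ay":0.001,"az":0.05,"hand":-1},{"x":-25,"y":12,"z":0,"ax":-0.002,"ay":0.001,"az":0.05,"hand":-1},{"x":-25,"y":14,"z":0,"ax":-0.002,"ay":0.001,"az":0.05,"hand":-1},{"x":-24,"y":15,"z":0,"ax":-0.002,"ay":0.001,"az":0.05,"hand":-1},{"x":-23,"y":16,"z":0,"ax":-0.002,"ay":0.001,"az":0.05,"hand":-1}]}}

```text
clock: 1.77
position: [537.1, -19.7, 225.5]
ee_rot: [-180.0, 0.1, 85.6]
force: [0.1, 1.2, -0.5]
width: 0.0
```

```bash
python3 - <<'E'
from h import *
p,d,o=snap("wrist"); save("pics/w1.png",p); np.savez("w1.npz",p=p,d=d); print(o["position"],o["ee_rot"],o["force"],o["width"],cam("wrist",o)[2])
E
python3 go.py 535 22 100 86.5
```

```text
[537.07960737 -19.74282261 225.52587676] [-1.79969173e+02  1.06591821e-01  8.55662187e+01] [ 0.07330382  1.21507539 -0.4763592 ] 0.016895732347897045 [543.87276213  63.04843737 364.82594948]
[539.4 -23.3 224.8] [180.    0.3  85.3] [ 1.57 -1.27  0.  ] 4 rows
11.3 -2.1 31.1 0.0 0.001 -0.005
11.3 -2.0 31.2 0.0 0.001 -0.005
11.3 -1.9 31.2 0.0 0.001 -0.005
11.3 -1.9 31.2 0.0 0.001 -0.005
```

View pics/w1.png

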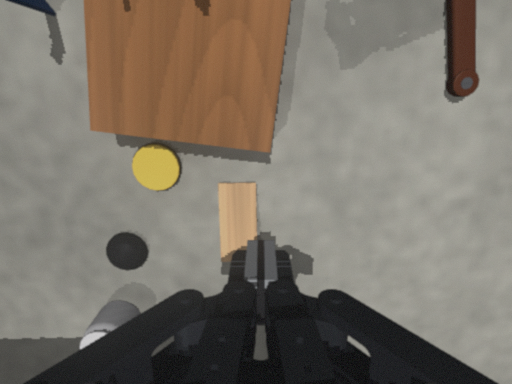

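The wrist view shows the stand's front corners at (90,130) and (271,153), the thin end of the wedge at (219..257,182) and the reflector at (156,167), clear of the wedge's way.

```bash
python3 - <<'E'
from h import *
o=arm.get_obs(); o["position"]=np.array([537.5,-21,225.3]); o["ee_rot"]=[180,.1,85.5]
print(ray("wrist",o,[[90,130],[271,153]],52).round(1)); print(ray("wrist",o,[[219,183],[257,182]],2.5).round(1)); print(ray("wrist",o,[[156,167]],9).round(1))
E
python3 go.py 535 22 100 86.5
```

```text
[[373.2  34.1  52. ]
 [549.9  -3.   52. ]]
[[485.6 -45.    2.5]
 [531.5 -47.4   2.5]]
[[415.7 -17.8   9. ]]
[539.4 -23.3 224.8] [180.    0.3  85.3] [ 1.57 -1.27  0.  ] 4 rows
11.3 -2.1 31.1 0.0 0.001 -0.005
11.3 -2.0 31.2 0.0 0.001 -0.005
11.3 -1.9 31.2 0.0 0.001 -0.005
11.3 -1.9 31.2 0.0 0.001 -0.005
```

Both cameras agree: corner (549.5,-2.5), tip (508,-46). Next I go down over the press spot.

Emit:
{"name": "step_arm", "arguments": {"rows": [{"x":12,"y":-2,"z":31,"ax":0,"ay":0,"az":-0.005,"hand":-1},{"x":12,"y":-2,"z":31,"ax":0,"ay":0,"az":-0.005,"hand":-1},{"x":11,"y":-2,"z":31,"ax":0,"ay":0,"az":-0.005,"hand":-1},{"x":11,"y":-2,"z":31,"ax":0,"ay":0,"az":-0.005,"hand":-1},{"x":0,"y":0,"z":0,"ax":0,"ay":0,"az":0,"hand":-1}]}}

```text
clock: 2.23
position: [537.2, 19.4, 95.7]
ee_rot: [179.9, 0.3, 85.9]
force: [-1.7, 0.1, -0.2]
width: -0.2
```

```bash
python3 go.py 535 22 81 86.5; python3 -c "
from h import *
for i in range(3):
  snap('top'); print(arm.get_obs()['force'].round(2),arm.get_obs()['position'].round(2))"
```

```text
[537.2  19.4  95.7] [179.9   0.3  85.9] [-1.68  0.06 -0.17] 1 rows
2.5 -2.4 14.7 0.003 0.005 -0.01
[ 0.65 -0.48  0.31] [538.39  18.79  98.63]
[-0.02 -0.08  0.64] [540.19  18.42 101.31]
[ 0.54 -0.04  0.59] [541.61  18.22 103.1 ]
```

Emit:
{"name": "step_arm", "arguments": {"rows": [{"x":2,"y":-3,"z":6,"ax":0,"ay":0.003,"az":-0.01,"hand":-1},{"x":2,"y":-3,"z":6,"ax":0,"ay":0,"az":0,"hand":-1},{"x":0,"y":0,"z":4,"ax":0,"ay":0,"az":0,"hand":-1},{"x":0,"y":0,"z":3,"ax":0,"ay":0,"az":0,"hand":-1},{"x":0,"y":0,"z":0,"ax":0,"ay":0,"az":0,"hand":-1}]}}

```text
clock: 2.8
position: [540.8, 21.6, 90.7]
ee_rot: [178.5, 0.1, 86.4]
force: [0.0, -0.0, -0.3]
width: 0.1
```

Emit:
{"name": "step_arm", "arguments": {"rows": [{"x":0,"y":-3,"z":5,"ax":0.01,"ay":0,"az":0,"hand":-1},{"x":0,"y":-2,"z":4,"ax":0.01,"ay":0,"az":0,"hand":-1},{"x":0,"y":0,"z":3,"ax":0,"ay":0,"az":0,"hand":-1},{"x":0,"y":0,"z":2,"ax":0,"ay":0,"az":0,"hand":-1}]}}

```text
clock: 3.13
position: [536.3, 21.6, 76.6]
ee_rot: [179.6, 0.0, 86.4]
force: [-0.6, 0.0, -0.4]
width: -0.4
```

```bash
python3 go.py 535 22 77 86.5
```

```text
[536.3  21.6  76.6] [179.6   0.   86.4] [-0.57  0.   -0.35] 1 rows
0.3 -1.3 -0.4 0.006 0.001 -0.002
```

Emit:
{"name": "step_arm", "arguments": {"rows": [{"x":0,"y":0,"z":2,"ax":0,"ay":0,"az":0,"hand":-1},{"x":0,"y":0,"z":2,"ax":0,"ay":0,"az":0,"hand":-1}]}}

```text
clock: 3.3
position: [536.2, 21.5, 71.7]
ee_rot: [179.7, 0.1, 86.4]
force: [0.6, 0.0, -0.1]
width: 0.0
```

Emit:
{"name": "step_arm", "arguments": {"rows": [{"x":0,"y":0,"z":2,"ax":0,"ay":0,"az":0,"hand":-1},{"x":0,"y":0,"z":1,"ax":0,"ay":0,"az":0,"hand":-1}]}}

```text
clock: 3.47
position: [536.0, 21.6, 68.0]
ee_rot: [179.7, 0.1, 86.4]
force: [-0.3, 0.0, 0.1]
width: 0.0
```

Run:
```python
from h import *
p,d,o=snap("wrist"); save("pics/w2.png",p); print(o["position"],o["force"]); o=arm.get_obs(); print(o["position"],o["force"])
```

```text
[536.02704298  21.55049482  67.95007595] [-0.2647706   0.01396973  0.10281091]
[535.9239533   21.54813483  67.81134083] [-0.66226943 -0.49925715 -0.33550368]
```

View pics/w2.png

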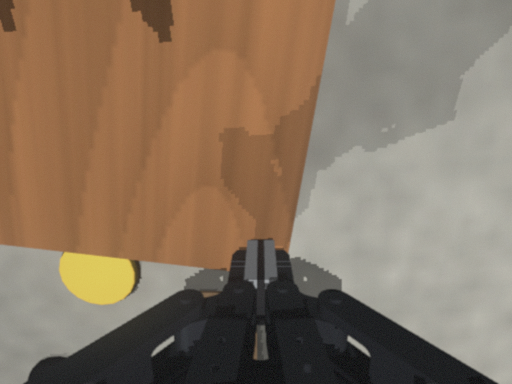

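The fingertips at (262,240) are over the stand's near corner. I'll check from depth whether it has tilted.

```bash
cat > tilt.py <<'E'
from h import *
def tilt():
    out=[]
    for n in("top","scene","wrist"):
        p,d,o=snap(n); P=cloud(n,o,d); hsv=cv2.cvtColor(p,cv2.COLOR_RGB2HSV)
        q=(P-np.array([486,144,0]))@R.from_euler('z',11.5,degrees=True).as_matrix().T
        m=(d>0)&(abs(q[...,0])<85)&(abs(q[...,1])<122)&(q[...,2]>38)&(q[...,2]<60)&(hsv[...,0]<22)&(hsv[...,1]>80)
        m&=~((q[...,0]<0)&(q[...,1]>0))
        X=q[m]
        if len(X)<300: print(n,"few"); continue
        for _ in range(3):
            c=np.linalg.lstsq(np.c_[X[:,:2],np.ones(len(X))],X[:,2],rcond=None)[0]; r=X[:,2]-np.c_[X[:,:2],np.ones(len(X))]@c; X=X[abs(r)<3]
        print(n,len(X),"slopes x,y",c[:2].round(4),"z at spot",round(float(c@[72,-110,1]),2),"z mid",round(float(c[2]),2))
if __name__=="__main__":
    tilt(); o=arm.get_obs(); print(o["position"].round(2),o["force"].round(2),o["moment"].round(2),o["tau"].round(2))
E
python3 tilt.py
```

```text
top 459 slopes x,y [-0.0051  0.0003] z at spot 50.91 z mid 51.3
scene 4446 slopes x,y [ 0.0003 -0.0007] z at spot 52.2 z mid 52.1
wrist 73928 slopes x,y [-0.0002  0.    ] z at spot 51.36 z mid 51.38
[536.22  21.55  68.45] [-0.01  0.7   0.44] [-0.04 -0.01  0.  ] [ -0.   -45.87  33.13  -0.05  -0.    -0.  ]
```

Run:
```python
from h import *
p,d,o=snap("wrist"); P=cloud("wrist",o,d); print(o["position"].round(1))
for v in range(228,275,4): print(v,[P[v,u].round(1).tolist() for u in(252,262,270)])
```

```text
[536.2  21.5  68.5]
228 [[532.5, 30.8, 50.7], [538.0, 30.4, 50.8], [542.4, 30.7, 51.9]]
232 [[532.3, 28.5, 51.0], [537.9, 28.3, 51.3], [542.3, 27.5, 50.3]]
236 [[532.2, 26.3, 51.6], [537.7, 25.8, 51.3], [542.1, 25.7, 51.6]]
240 [[533.1, 33.3, 70.0], [538.0, 32.6, 69.1], [541.9, 32.7, 69.8]]
244 [[533.2, 33.7, 74.8], [537.9, 32.9, 73.8], [541.8, 32.5, 73.7]]
248 [[533.2, 33.1, 77.6], [537.9, 32.7, 77.5], [541.6, 32.5, 77.5]]
252 [[533.3, 33.6, 82.2], [537.9, 32.8, 81.4], [541.5, 32.7, 81.6]]
256 [[533.4, 33.4, 85.3], [537.8, 32.9, 85.0], [541.4, 32.7, 85.1]]
260 [[533.4, 32.8, 87.8], [537.8, 32.6, 88.0], [541.3, 32.4, 87.9]]
264 [[533.4, 32.4, 90.3], [537.7, 32.7, 91.4], [541.1, 32.4, 91.3]]
268 [[533.6, 33.7, 95.6], [537.7, 33.4, 95.5], [541.0, 32.6, 94.6]]
272 [[533.7, 33.7, 98.6], [537.7, 32.5, 97.1], [540.9, 32.1, 96.8]]
```

The fingertips show at about z 69 with the TCP at 68.5, so they are nearly level with the TCP and not 25 mm ahead of it. They haven't touched yet: no force and no tilt. I'll keep going down slowly and watch the force.

Emit:
{"name": "step_arm", "arguments": {"rows": [{"x":0,"y":-1,"z":2,"ax":0,"ay":0,"az":0,"hand":-1},{"x":0,"y":0,"z":2,"ax":0,"ay":0,"az":0,"hand":-1}]}}

```text
clock: 3.88
position: [535.7, 21.7, 65.1]
ee_rot: [179.6, 0.0, 86.4]
force: [-0.1, -0.1, -0.3]
width: 0.4
```

Emit:
{"name": "step_arm", "arguments": {"rows": [{"x":0,"y":0,"z":2,"ax":0,"ay":0,"az":0,"hand":-1}]}}

```text
clock: 3.97
position: [535.8, 21.6, 63.0]
ee_rot: [179.6, 0.0, 86.4]
force: [0.2, 0.3, -0.0]
width: -0.2
```

Emit:
{"name": "step_arm", "arguments": {"rows": [{"x":0,"y":0,"z":2,"ax":0,"ay":0,"az":0,"hand":-1}]}}

```text
clock: 4.05
position: [535.8, 21.7, 60.8]
ee_rot: [179.6, 0.0, 86.4]
force: [-0.1, -0.4, -0.0]
width: -0.1
```

Emit:
{"name": "step_arm", "arguments": {"rows": [{"x":0,"y":0,"z":2,"ax":0,"ay":0,"az":0,"hand":-1}]}}

```text
clock: 4.13
position: [535.8, 21.7, 58.6]
ee_rot: [179.6, 0.0, 86.4]
force: [0.2, 0.6, -0.4]
width: -0.2
```

Emit:
{"name": "step_arm", "arguments": {"rows": [{"x":0,"y":0,"z":2,"ax":0,"ay":0,"az":0,"hand":-1}]}}

```text
clock: 4.22
position: [535.8, 21.6, 56.3]
ee_rot: [179.6, 0.0, 86.4]
force: [-0.4, 0.0, -0.3]
width: 0.1
```

Emit:
{"name": "step_arm", "arguments": {"rows": [{"x":0,"y":0,"z":2,"ax":0,"ay":0,"az":0,"hand":-1}]}}

```text
clock: 4.3
position: [535.8, 21.6, 54.1]
ee_rot: [179.6, 0.1, 86.4]
force: [0.8, -2.6, 3.6]
width: 0.1
```

```bash
python3 tilt.py
```

```text
top 540 slopes x,y [-0.0022  0.002 ] z at spot 50.88 z mid 51.26
scene 4379 slopes x,y [-0.0046  0.003 ] z at spot 51.51 z mid 52.17
wrist 78570 slopes x,y [-0.0034  0.0021] z at spot 50.94 z mid 51.41
[535.82  21.63  54.33] [-0.09  0.29  1.83] [-0.    0.11  0.04] [ 4.000e-02 -4.494e+01  3.227e+01 -4.000e-01  1.000e-02  0.000e+00]
```

Contact at TCP z ≈ 54.7, with the stand starting to tilt. I'll press on until it rocks.

Emit:
{"name": "step_arm", "arguments": {"rows": [{"x":0,"y":0,"z":2,"ax":0,"ay":0,"az":0,"hand":-1},{"x":0,"y":0,"z":2,"ax":0,"ay":0,"az":0,"hand":-1}]}}

```text
clock: 4.62
position: [536.8, 20.7, 51.3]
ee_rot: [179.4, 0.2, 86.3]
force: [0.5, -2.0, 3.5]
width: 0.1
```

Emit:
{"name": "step_arm", "arguments": {"rows": [{"x":0,"y":0,"z":1.5,"ax":0,"ay":0,"az":0,"hand":-1}]}}

```text
clock: 4.7
position: [537.3, 20.3, 50.1]
ee_rot: [179.4, 0.2, 86.3]
force: [-0.5, -3.7, 3.8]
width: -0.1
```

```bash
python3 tilt.py
```

```text
top 591 slopes x,y [-0.0295  0.0211] z at spot 47.26 z mid 51.71
scene 4546 slopes x,y [-0.0386  0.0252] z at spot 47.19 z mid 52.75
wrist 78004 slopes x,y [-0.038   0.0245] z at spot 46.6 z mid 52.03
[537.23  20.37  50.02] [ 0.66 -4.02  4.13] [-0.68 -0.2   0.  ] [ 1.890e+00 -4.402e+01  3.065e+01  1.600e-01  1.010e+00  1.000e-02]
```

It rocked: tilt ≈ 0.045 rad at about 4 N. I'll release and check that it comes back.

Emit:
{"name": "step_arm", "arguments": {"rows": [{"x":0,"y":0,"z":-2,"ax":0,"ay":0,"az":0,"hand":-1},{"x":0,"y":0,"z":-3,"ax":0,"ay":0,"az":0,"hand":-1},{"x":0,"y":0,"z":-6,"ax":0,"ay":0,"az":0,"hand":-1},{"x":0,"y":0,"z":-20,"ax":0,"ay":0,"az":0,"hand":-1},{"x":0,"y":0,"z":-30,"ax":0,"ay":0,"az":0,"hand":-1}]}}

```text
clock: 5.27
position: [530.7, 22.4, 106.1]
ee_rot: [-179.7, -0.0, 86.4]
force: [0.0, -0.7, -0.1]
width: 0.1
```

```bash
python3 tilt.py; python3 go.py 499 -190 110 87
```

```text
top few
scene 4511 slopes x,y [ 0.0005 -0.0003] z at spot 52.18 z mid 52.11
wrist 58779 slopes x,y [-0.0002 -0.    ] z at spot 51.39 z mid 51.4
[534.12  22.49 109.97] [0.86 0.13 0.76] [-0.01  0.01  0.01] [-1.000e-02 -4.646e+01  3.518e+01  4.900e-01  0.000e+00 -0.000e+00]
[534.1  22.5 110. ] [ 1.798e+02 -1.000e-01  8.640e+01] [0.86 0.13 0.76] 6 rows
-35.7 -3.6 -0.1 0.001 -0.0 -0.002
-35.7 -3.7 -0.0 0.001 -0.0 -0.002
-35.7 -3.7 -0.0 0.001 -0.0 -0.002
-35.7 -3.8 -0.0 0.001 -0.0 -0.002
-35.7 -3.9 -0.0 0.001 -0.0 -0.002
-35.7 -3.9 -0.0 0.001 -0.0 -0.002
```

Level again. Next I go behind the wedge, opening the fingers to about 20 mm for a stable two-point push.

Emit:
{"name": "step_arm", "arguments": {"rows": [{"x":-36,"y":-4,"z":0,"ax":0,"ay":0,"az":0,"hand":-0.53},{"x":-36,"y":-4,"z":0,"ax":0,"ay":0,"az":0,"hand":-0.53},{"x":-36,"y":-4,"z":0,"ax":0,"ay":0,"az":0,"hand":-0.53},{"x":-36,"y":-4,"z":0,"ax":0,"ay":0,"az":0,"hand":-0.53},{"x":-36,"y":-4,"z":0,"ax":0,"ay":0,"az":0,"hand":-0.53}]}}

```text
clock: 5.83
position: [502.7, -153.7, 106.6]
ee_rot: [179.9, -0.3, 87.3]
force: [0.1, 0.5, -0.3]
width: 19.9
```

Emit:
{"name": "step_arm", "arguments": {"rows": [{"x":-25,"y":-3,"z":0,"ax":0,"ay":0,"az":0,"hand":-0.53},{"x":-2,"y":0,"z":0,"ax":0,"ay":0,"az":0,"hand":-0.53},{"x":0,"y":0,"z":0,"ax":0,"ay":0,"az":0,"hand":-0.53}]}}

```text
clock: 6.08
position: [495.1, -186.7, 103.6]
ee_rot: [-179.8, -0.4, 86.8]
force: [0.0, 0.5, -0.0]
width: 19.8
```

```bash
python3 - <<'E'
from h import *
p,d,o=snap("wrist"); save("pics/w3.png",p); np.savez("w3.npz",p=p,d=d); print(o["position"],o["ee_rot"],o["force"],o["width"]); print(arm.get_obs()["position"])
P=cloud("wrist",o,d); m=(P[...,2]>o["position"][2]-15)&(P[...,2]<o["position"][2]+12)&(d>0)&(np.indices(d.shape)[0]>180)
print("finger pts", P[m].min(0).round(1),P[m].max(0).round(1),m.sum())
hsv=cv2.cvtColor(p,cv2.COLOR_RGB2HSV); w=((hsv[...,0]<22)&(hsv[...,1]>60)&(P[...,2]<30)&(P[...,1]<0)).astype(np.uint8)
c=max(cv2.findContours(w,0,2)[0],key=cv2.contourArea); print(cv2.boxPoints(cv2.minAreaRect(c)).round(0).tolist(),w.sum())
E
python3 go.py 499 -190 40 87
```

```text
[ 495.05204557 -186.6702472   103.59242552] [-179.84015947   -0.38196579   86.8394622 ] [ 0.03410945  0.5035786  -0.04585714] 19.826543817500234
[ 495.03555566 -186.23289231  103.49531246]
finger pts [ 472.1 -198.1   99.6] [ 519.4 -173.6  115.6] 705
[[231.0, 0.0], [299.0, 0.0], [299.0, 147.0], [231.0, 147.0]] 9718
[ 495.  -186.2  103.5] [-179.8   -0.4   86.9] [ 0.97 -1.3   0.64] 2 rows
-2.0 2.2 31.7 -0.002 -0.003 -0.001
-1.9 2.1 31.7 -0.002 -0.003 -0.001
```

View pics/w3.png

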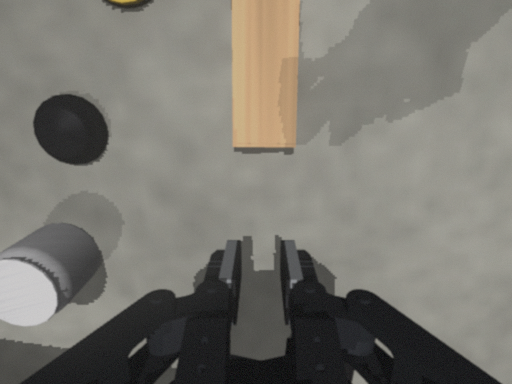

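The wrist view shows the wedge's back edge at (233..296,148) and the open fingers centred at u≈261 behind it. The lid (71,128) and tin (45,270) are well clear.

```bash
python3 - <<'E'
from h import *
o=arm.get_obs(); print(ray("wrist",o,[[233,148],[296,148]],17).round(1),ray("wrist",o,[[232,2],[299,2]],9).round(1))
E
python3 go.py 499 -188 25 87
```

```text
[[ 477.4 -144.2   17. ]
 [ 523.1 -146.7   17. ]] [[483.9 -49.3   9. ]
 [527.8 -51.8   9. ]]
[ 495.  -186.2  103.5] [-179.8   -0.4   86.9] [ 0.97 -1.3   0.64] 3 rows
-0.7 1.4 26.2 -0.001 -0.002 -0.001
-0.6 1.4 26.2 -0.001 -0.002 -0.001
-0.6 1.4 26.2 -0.001 -0.002 -0.001
```

Emit:
{"name": "step_arm", "arguments": {"rows": [{"x":-1,"y":1.5,"z":26,"ax":-0.001,"ay":-0.002,"az":0,"hand":-0.53},{"x":-1,"y":1.5,"z":26,"ax":-0.001,"ay":-0.002,"az":0,"hand":-0.53},{"x":-1,"y":1,"z":22,"ax":-0.001,"ay":-0.002,"az":0,"hand":-0.53},{"x":0,"y":0,"z":0,"ax":0,"ay":0,"az":0,"hand":-0.53}]}}

```text
clock: 6.47
position: [500.5, -185.1, 27.7]
ee_rot: [179.8, -0.1, 87.1]
force: [-0.9, 0.7, -0.1]
width: 20.2
```

Emit:
{"name": "step_arm", "arguments": {"rows": [{"x":0,"y":0,"z":2,"ax":0,"ay":0,"az":0,"hand":-0.53},{"x":0,"y":0,"z":1,"ax":0,"ay":0,"az":0,"hand":-0.53}]}}

```text
clock: 6.63
position: [500.2, -182.5, 24.4]
ee_rot: [180.0, -0.2, 87.3]
force: [-0.8, -0.8, 0.1]
width: 19.9
```

```bash
python3 go.py 499 -160 10 87
```

```text
[ 500.2 -182.5   24.4] [180.   -0.2  87.3] [-0.8  -0.78  0.15] 1 rows
22.4 -2.2 14.4 0.0 -0.003 0.005
```

Emit:
{"name": "step_arm", "arguments": {"rows": [{"x":0,"y":-1,"z":5,"ax":0,"ay":-0.003,"az":0,"hand":-0.53},{"x":0,"y":-1,"z":4,"ax":0,"ay":0,"az":0,"hand":-0.53},{"x":0,"y":0,"z":3,"ax":0,"ay":0,"az":0,"hand":-0.53},{"x":0,"y":0,"z":2,"ax":0,"ay":0,"az":0,"hand":-0.53}]}}

```text
clock: 6.97
position: [500.7, -181.6, 13.2]
ee_rot: [179.7, 0.1, 87.4]
force: [-0.0, -0.0, 0.8]
width: 20.0
```

Emit:
{"name": "step_arm", "arguments": {"rows": [{"x":5,"y":0,"z":0,"ax":0,"ay":0,"az":0,"hand":-0.53},{"x":5,"y":0,"z":0,"ax":0,"ay":0,"az":0,"hand":-0.53},{"x":4,"y":0,"z":0,"ax":0,"ay":0,"az":0,"hand":-0.53}]}}

```text
clock: 7.22
position: [501.7, -167.5, 13.6]
ee_rot: [179.6, 0.1, 87.4]
force: [0.4, -0.7, -0.2]
width: 20.0
```

```bash
python3 go.py 499 -160 9 87
```

```text
[ 501.7 -167.5   13.6] [1.796e+02 1.000e-01 8.740e+01] [ 0.36 -0.73 -0.2 ] 1 rows
7.3 -3.1 4.6 0.007 0.002 0.006
```

Emit:
{"name": "step_arm", "arguments": {"rows": [{"x":2,"y":-2,"z":3,"ax":0.005,"ay":0,"az":0,"hand":-0.53},{"x":3,"y":-1,"z":2,"ax":0,"ay":0,"az":0,"hand":-0.53},{"x":4,"y":0,"z":0,"ax":0,"ay":0,"az":0,"hand":-0.53},{"x":5,"y":0,"z":0,"ax":0,"ay":0,"az":0.01,"hand":-0.53},{"x":5,"y":0,"z":0,"ax":0,"ay":0,"az":0.01,"hand":-0.53}]}}

```text
clock: 7.63
position: [499.7, -146.5, 8.6]
ee_rot: [179.9, 0.2, 86.1]
force: [0.0, -0.3, 0.7]
width: 20.1
```

```bash
python3 go.py 499 -140 9 84
```

```text
[ 499.7 -146.5    8.6] [179.9   0.2  86.1] [ 0.   -0.25  0.72] 1 rows
6.5 -1.1 -0.4 0.002 0.003 0.037
```

Emit:
{"name": "step_arm", "arguments": {"rows": [{"x":5,"y":0,"z":0,"ax":0,"ay":0,"az":0.018,"hand":-0.53},{"x":5,"y":0,"z":0,"ax":0,"ay":0,"az":0.018,"hand":-0.53},{"x":5,"y":0,"z":0,"ax":0,"ay":0,"az":0.018,"hand":-0.53},{"x":5,"y":0,"z":0,"ax":0,"ay":0,"az":0.018,"hand":-0.53}]}}

```text
clock: 7.97
position: [501.6, -124.4, 8.6]
ee_rot: [179.9, 0.2, 81.7]
force: [0.5, 0.1, -0.5]
width: 19.7
```

```bash
cat > wed.py <<'E'
from h import *; import sys
p,d,o=snap("wrist"); P=cloud("wrist",o,d); np.savez("w.npz",p=p,d=d)
if len(sys.argv)>1: save(sys.argv[1],p)
print(o["position"].round(1),np.round(o["ee_rot"],1),o["force"].round(2))
c,s=np.cos(np.radians(11.5)),np.sin(np.radians(11.5))
hsv=cv2.cvtColor(p,cv2.COLOR_RGB2HSV)
w=((hsv[...,0]<22)&(hsv[...,1]>45)&(hsv[...,2]>90)&(P[...,2]<25)&(P[...,2]>-3)&(abs(P[...,0]-515)<60)).astype(np.uint8)
w=cv2.morphologyEx(w,cv2.MORPH_OPEN,np.ones((3,3)))
cc=max(cv2.findContours(w,0,2)[0],key=cv2.contourArea); m=np.zeros_like(w); cv2.drawContours(m,[cc],-1,1,-1)
v,u=np.where(m>0); X=P[v,u]
q=X-np.array([486.2,144,0]); sx=q[:,0]*c-q[:,1]*s; sy=q[:,0]*s+q[:,1]*c
L=[];Rr=[]
for y in np.arange(np.percentile(sy,3)+3,np.percentile(sy,97)-3,4):
    k=abs(sy-y)<2
    if k.sum()>8: L.append((y,np.percentile(sx[k],2)));Rr.append((y,np.percentile(sx[k],98)))
L=np.array(L);Rr=np.array(Rr)
print("stand frame: y",np.percentile(sy,[1,99]).round(1),"left edge",np.polyfit(L[:,0],L[:,1],1).round(3),"right",np.polyfit(Rr[:,0],Rr[:,1],1).round(3)); print("x range",L[0],Rr[0],L[-1],Rr[-1],m.sum())
E
python3 wed.py pics/w4.png
```

```text
[ 501.6 -124.4    8.6] [179.9   0.2  81.7] [ 0.5   0.07 -0.5 ]
stand frame: y [-247.3 -149.6] left edge [-0.056 31.675] right [-5.500e-02  7.634e+01]
x range [-241.84454168   45.06619462] [-241.84454168   89.61237572] [-157.84454168   40.38324857] [-157.84454168   85.16761362] 24514
```

View pics/w4.png

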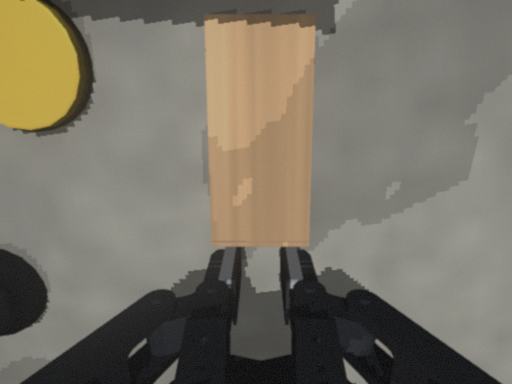

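The two-finger push holds the wedge square. In the stand frame the tip is at x≈63, y≈-149, heading 3° off. I'll keep turning as it goes in under the foot.

Emit:
{"name": "step_arm", "arguments": {"rows": [{"x":5,"y":0,"z":0,"ax":0,"ay":0,"az":0.02,"hand":-0.53},{"x":5,"y":0,"z":0,"ax":0,"ay":0,"az":0.02,"hand":-0.53},{"x":5,"y":0,"z":0,"ax":0,"ay":0,"az":0.015,"hand":-0.53},{"x":4,"y":0,"z":0,"ax":0,"ay":0,"az":0.01,"hand":-0.53}]}}

```text
clock: 8.35
position: [504.8, -103.5, 8.6]
ee_rot: [179.9, 0.1, 77.8]
force: [0.1, -1.0, -0.2]
width: 20.0
```

Emit:
{"name": "step_arm", "arguments": {"rows": [{"x":4,"y":0,"z":0,"ax":0,"ay":0,"az":0,"hand":-0.53},{"x":3,"y":0,"z":0,"ax":0,"ay":0,"az":0,"hand":-0.53},{"x":3,"y":0,"z":0,"ax":0,"ay":0,"az":0,"hand":-0.53}]}}

```text
clock: 8.6
position: [507.1, -92.7, 8.6]
ee_rot: [179.9, 0.2, 77.8]
force: [-0.3, -0.7, -0.4]
width: 19.9
```

```bash
python3 wed.py
```

```text
[507.1 -92.7   8.6] [179.9   0.2  77.8] [-0.31 -0.73 -0.4 ]
stand frame: y [-215.4 -129.9] left edge [1.1000e-02 4.7785e+01] right [-0.113 68.825]
x range [-210.41739378   45.40642541] [-210.41739378   89.86944968] [-138.41739378   46.55975787] [-138.41739378   80.69956436] 19554
```

Tip is about 14 mm in. The rock angle implies a gap of about 5.7 mm, so it should be snug near 22 mm. Small steps now, watching the force.

Emit:
{"name": "step_arm", "arguments": {"rows": [{"x":2,"y":0,"z":0,"ax":0,"ay":0,"az":0,"hand":-0.53},{"x":2,"y":0,"z":0,"ax":0,"ay":0,"az":0,"hand":-0.53}]}}

```text
clock: 8.82
position: [508.1, -88.1, 8.6]
ee_rot: [179.9, 0.1, 77.9]
force: [-0.3, -0.1, -0.5]
width: 19.9
```

Emit:
{"name": "step_arm", "arguments": {"rows": [{"x":2,"y":0,"z":0,"ax":0,"ay":0,"az":0,"hand":-0.53}]}}

```text
clock: 8.9
position: [508.6, -86.1, 8.6]
ee_rot: [179.9, 0.1, 77.9]
force: [0.1, -1.5, -0.2]
width: 20.1
```

Emit:
{"name": "step_arm", "arguments": {"rows": [{"x":1.5,"y":0,"z":0,"ax":0,"ay":0,"az":0,"hand":-0.53}]}}

```text
clock: 8.98
position: [508.9, -84.5, 8.6]
ee_rot: [179.9, 0.2, 77.9]
force: [0.0, -0.4, -0.0]
width: 19.8
```

Emit:
{"name": "step_arm", "arguments": {"rows": [{"x":1.5,"y":0,"z":0,"ax":0,"ay":0,"az":0,"hand":-0.53}]}}

```text
clock: 9.07
position: [509.3, -83.0, 8.6]
ee_rot: [179.9, 0.2, 77.8]
force: [-0.3, 0.0, 0.0]
width: 20.0
```

Emit:
{"name": "step_arm", "arguments": {"rows": [{"x":1,"y":0,"z":0,"ax":0,"ay":0,"az":0,"hand":-0.53}]}}

```text
clock: 9.15
position: [509.5, -81.9, 8.6]
ee_rot: [179.9, 0.2, 77.8]
force: [-0.2, -0.5, 0.8]
width: 20.6
```

Emit:
{"name": "step_arm", "arguments": {"rows": [{"x":1,"y":0,"z":0,"ax":0,"ay":0,"az":0,"hand":-0.53}]}}

```text
clock: 9.23
position: [509.8, -80.8, 8.6]
ee_rot: [179.9, 0.2, 77.8]
force: [-0.8, -0.0, 0.6]
width: 20.2
```

Emit:
{"name": "step_arm", "arguments": {"rows": [{"x":1,"y":0,"z":0,"ax":0,"ay":0,"az":0,"hand":-0.53}]}}

```text
clock: 9.32
position: [510.0, -79.8, 8.6]
ee_rot: [179.9, 0.2, 77.8]
force: [0.4, 0.1, 0.0]
width: 20.3
```

Emit:
{"name": "step_arm", "arguments": {"rows": [{"x":1,"y":0,"z":0,"ax":0,"ay":0,"az":0,"hand":-0.53}]}}

```text
clock: 9.4
position: [510.1, -79.0, 8.6]
ee_rot: [179.9, 0.2, 77.8]
force: [-0.9, -3.4, 0.1]
width: 20.1
```

Emit:
{"name": "step_arm", "arguments": {"rows": [{"x":1,"y":0,"z":0,"ax":0,"ay":0,"az":0,"hand":-0.53}]}}

```text
clock: 9.48
position: [510.2, -78.7, 8.6]
ee_rot: [179.9, 0.3, 77.8]
force: [-1.5, -5.2, 0.3]
width: 20.0
```

```bash
python3 wed.py; python3 tilt.py
```

```text
[510.2 -78.7   8.6] [179.9   0.3  77.8] [-1.5  -5.21  0.28]
stand frame: y [-201.2 -130.2] left edge [8.0000e-03 4.7527e+01] right [-1.4000e-02  8.7882e+01]
x range [-196.58416721   45.70247409] [-196.58416721   90.21242438] [-136.58416721   46.33022576] [-136.58416721   88.5431491 ] 15789
top 4691 slopes x,y [-0.001  0.   ] z at spot 51.05 z mid 51.13
scene 4507 slopes x,y [ 0.0008 -0.001 ] z at spot 52.25 z mid 52.09
wrist 18209 slopes x,y [ 0.0005 -0.003 ] z at spot 51.37 z mid 51.0
[510.24 -78.64   8.59] [-1.45 -5.03  0.65] [-1.01  0.27  0.03] [ 2.690e+00 -4.457e+01  3.129e+01 -2.200e-01  1.450e+00  1.000e-02]
```

Snug: the push rose from about 0.5 to 5 N within 1 mm, the tip is ≈29 mm in at x≈68, and the stand is level. I'll back off, rise and go to the press spot.

Emit:
{"name": "step_arm", "arguments": {"rows": [{"x":-4,"y":0,"z":0,"ax":0,"ay":0,"az":0,"hand":-0.53},{"x":-10,"y":0,"z":0,"ax":0,"ay":0,"az":0,"hand":-0.53},{"x":-15,"y":0,"z":0,"ax":0,"ay":0,"az":0,"hand":-0.53},{"x":-5,"y":0,"z":-25,"ax":0,"ay":0,"az":0,"hand":-0.53},{"x":0,"y":0,"z":-35,"ax":0,"ay":0,"az":0,"hand":-1}]}}

```text
clock: 10.1
position: [498.1, -111.3, 63.1]
ee_rot: [-179.4, -0.1, 78.0]
force: [1.0, 0.0, 0.9]
width: 9.4
```

Emit:
{"name": "step_arm", "arguments": {"rows": [{"x":0,"y":0,"z":-30,"ax":0,"ay":0,"az":0,"hand":-1},{"x":0,"y":0,"z":0,"ax":0,"ay":0,"az":0,"hand":-1}]}}

```text
clock: 10.27
position: [500.1, -112.9, 99.3]
ee_rot: [-179.8, -0.2, 77.9]
force: [1.0, -0.1, 0.4]
width: -0.2
```

```bash
python3 tilt.py; python3 wed.py; python3 go.py 535 22 95 86.5
```

```text
top 5181 slopes x,y [ 0.0007 -0.0011] z at spot 51.28 z mid 51.1
scene 4517 slopes x,y [ 0.0008 -0.0007] z at spot 52.22 z mid 52.09
wrist few
[ 497.48 -112.13   93.79] [-0.86 -0.46  0.16] [0.   0.01 0.03] [-1.100e-01 -4.454e+01  3.494e+01  1.800e-01  1.000e-02 -1.000e-02]
[ 497.5 -112.1   93.8] [-179.4   -0.2   77.9] [-0.86 -0.46  0.16]
stand frame: y [-201.6 -129.8] left edge [1.0000e-03 4.6131e+01] right [-4.3000e-02  8.2729e+01]
x range [-197.14682203   45.86275009] [-197.14682203   90.03373142] [-137.14682203   46.58247075] [-137.14682203   88.56751735] 7466
[ 496.9 -111.9   93. ] [-179.3   -0.2   77.9] [-0.32  0.58  0.19] 4 rows
34.7 2.3 -0.4 -0.003 -0.001 -0.037
34.6 3.6 -0.5 -0.003 -0.001 -0.037
34.5 4.9 -0.5 -0.003 -0.001 -0.037
34.3 6.2 -0.5 -0.003 -0.001 -0.037
```

Emit:
{"name": "step_arm", "arguments": {"rows": [{"x":35,"y":2.5,"z":-2,"ax":-0.003,"ay":0,"az":0,"hand":-1},{"x":35,"y":2.5,"z":0,"ax":-0.003,"ay":0,"az":0,"hand":-1},{"x":34,"y":2.5,"z":0,"ax":-0.003,"ay":0,"az":0,"hand":-1},{"x":28,"y":2,"z":0,"ax":0,"ay":0,"az":0,"hand":-1},{"x":0,"y":0,"z":5,"ax":0,"ay":0,"az":0,"hand":-1}]}}

```text
clock: 10.88
position: [531.8, 17.9, 83.2]
ee_rot: [-179.3, -0.2, 77.5]
force: [-0.4, 0.4, 0.5]
width: -0.4
```

Emit:
{"name": "step_arm", "arguments": {"rows": [{"x":0,"y":0,"z":5,"ax":0,"ay":0,"az":0,"hand":-1},{"x":0,"y":0,"z":3,"ax":0,"ay":0,"az":0,"hand":-1}]}}

```text
clock: 11.05
position: [529.9, 19.4, 71.4]
ee_rot: [-179.0, -0.1, 77.7]
force: [-1.1, -0.1, 0.0]
width: -0.2
```

```bash
python3 go.py 535 20 60 78
```

```text
[529.9  19.4  71.4] [-1.79e+02 -1.00e-01  7.77e+01] [-1.11 -0.12  0.  ] 1 rows
1.7 5.0 11.3 -0.018 -0.002 -0.004
```

Emit:
{"name": "step_arm", "arguments": {"rows": [{"x":1,"y":3,"z":3,"ax":-0.01,"ay":0,"az":0,"hand":-1},{"x":1,"y":2,"z":3,"ax":-0.008,"ay":0,"az":0,"hand":-1},{"x":0,"y":0,"z":3,"ax":0,"ay":0,"az":0,"hand":-1}]}}

```text
clock: 11.3
position: [533.6, 18.2, 59.0]
ee_rot: [-179.9, -0.0, 77.6]
force: [0.8, 0.2, 0.1]
width: 0.3
```

Emit:
{"name": "step_arm", "arguments": {"rows": [{"x":0,"y":0,"z":2,"ax":0,"ay":0,"az":0,"hand":-1}]}}

```text
clock: 11.38
position: [533.2, 17.5, 56.4]
ee_rot: [-179.8, -0.0, 77.5]
force: [0.0, 0.1, -0.3]
width: 0.2
```

Emit:
{"name": "step_arm", "arguments": {"rows": [{"x":0,"y":0,"z":1.5,"ax":0,"ay":0,"az":0,"hand":-1}]}}

```text
clock: 11.47
position: [532.9, 16.9, 54.6]
ee_rot: [-179.8, -0.0, 77.5]
force: [-0.4, 0.5, 0.4]
width: 0.2
```

Emit:
{"name": "step_arm", "arguments": {"rows": [{"x":0,"y":0,"z":1,"ax":0,"ay":0,"az":0,"hand":-1}]}}

```text
clock: 11.55
position: [533.1, 16.8, 54.4]
ee_rot: [-179.9, -0.1, 77.4]
force: [-4.7, 2.8, 14.2]
width: 0.1
```

Emit:
{"name": "step_arm", "arguments": {"rows": [{"x":0,"y":0,"z":1,"ax":0,"ay":0,"az":0,"hand":-1}]}}

```text
clock: 11.63
position: [533.1, 16.8, 54.4]
ee_rot: [-179.9, -0.2, 77.4]
force: [-3.7, 1.8, 9.6]
width: 0.1
```

Emit:
{"name": "step_arm", "arguments": {"rows": [{"x":0,"y":0,"z":1,"ax":0,"ay":0,"az":0,"hand":-1},{"x":0,"y":0,"z":1,"ax":0,"ay":0,"az":0,"hand":-1},{"x":0,"y":0,"z":1,"ax":0,"ay":0,"az":0,"hand":-1},{"x":0,"y":0,"z":1,"ax":0,"ay":0,"az":0,"hand":-1}]}}

```text
clock: 11.97
position: [533.0, 16.8, 54.5]
ee_rot: [180.0, -0.4, 77.3]
force: [-2.7, 1.3, 5.4]
width: -0.1
```

```bash
python3 tilt.py
```

```text
top 654 slopes x,y [0.0012 0.0039] z at spot 50.35 z mid 50.69
scene 4405 slopes x,y [ 0.0002 -0.0004] z at spot 52.16 z mid 52.1
wrist 75557 slopes x,y [-0.0006  0.0002] z at spot 51.33 z mid 51.39
[533.    16.79  54.47] [-3.33  1.41  6.6 ] [0.21 0.59 0.01] [ -0.66 -43.07  31.95  -1.25  -0.32   0.  ]
```

Emit:
{"name": "step_arm", "arguments": {"rows": [{"x":0,"y":0,"z":1,"ax":0,"ay":0,"az":0,"hand":-1},{"x":0,"y":0,"z":1,"ax":0,"ay":0,"az":0,"hand":-1},{"x":0,"y":0,"z":1,"ax":0,"ay":0,"az":0,"hand":-1},{"x":0,"y":0,"z":1,"ax":0,"ay":0,"az":0,"hand":-1},{"x":0,"y":0,"z":1,"ax":0,"ay":0,"az":0,"hand":-1}]}}

```text
clock: 12.53
position: [533.0, 16.8, 54.5]
ee_rot: [179.8, -0.6, 77.2]
force: [-3.6, 1.6, 6.6]
width: 0.0
```

It holds firm (tilt < 0.001 rad), but the force settled at 6-7 N. I'll raise it into 8-12 N and hold.

Emit:
{"name": "step_arm", "arguments": {"rows": [{"x":0,"y":0,"z":1.7,"ax":0,"ay":0,"az":0,"hand":-1},{"x":0,"y":0,"z":1.7,"ax":0,"ay":0,"az":0,"hand":-1},{"x":0,"y":0,"z":1.7,"ax":0,"ay":0,"az":0,"hand":-1}]}}

```text
clock: 12.78
position: [533.1, 16.8, 54.4]
ee_rot: [179.7, -0.8, 77.2]
force: [-6.0, 1.4, 11.8]
width: 0.0
```

Emit:
{"name": "step_arm", "arguments": {"rows": [{"x":0,"y":0,"z":1.7,"ax":0,"ay":0,"az":0,"hand":-1},{"x":0,"y":0,"z":1.7,"ax":0,"ay":0,"az":0,"hand":-1},{"x":0,"y":0,"z":1.7,"ax":0,"ay":0,"az":0,"hand":-1},{"x":0,"y":0,"z":1.7,"ax":0,"ay":0,"az":0,"hand":-1},{"x":0,"y":0,"z":1.7,"ax":0,"ay":0,"az":0,"hand":-1}]}}

```text
clock: 13.2
position: [533.1, 16.7, 54.4]
ee_rot: [179.4, -1.0, 77.1]
force: [-5.3, -0.3, 12.0]
width: -0.1
```

Emit:
{"name": "step_arm", "arguments": {"rows": [{"x":0,"y":0,"z":1.7,"ax":0,"ay":0,"az":0,"hand":-1},{"x":0,"y":0,"z":1.7,"ax":0,"ay":0,"az":0,"hand":-1},{"x":0,"y":0,"z":1.7,"ax":0,"ay":0,"az":0,"hand":-1},{"x":0,"y":0,"z":1.7,"ax":0,"ay":0,"az":0,"hand":-1}]}}

```text
clock: 13.53
position: [533.1, 16.7, 54.4]
ee_rot: [179.1, -1.3, 77.0]
force: [-5.1, 0.5, 11.9]
width: -0.3
```

```bash
python3 tilt.py
```

```text
top 714 slopes x,y [-0.0022 -0.0078] z at spot 52.5 z mid 51.8
scene 4403 slopes x,y [-0.0009  0.0006] z at spot 51.97 z mid 52.1
wrist 75525 slopes x,y [-0.0013  0.0007] z at spot 51.21 z mid 51.38
[533.11  16.73  54.45] [-4.98  1.23 11.25] [0.14 1.1  0.  ] [-5.900e-01 -3.967e+01  3.120e+01 -2.430e+00 -2.600e-01 -1.000e-02]
```

Firm at about 12 N for a second, with tilt ≈ 0.0015 rad and the spot sinking about 0.2 mm. Now I'll retreat straight up and take a last look.

Emit:
{"name": "step_arm", "arguments": {"rows": [{"x":0,"y":0,"z":-1,"ax":0,"ay":0,"az":0,"hand":-1},{"x":0,"y":0,"z":-5,"ax":0,"ay":0,"az":0,"hand":-1},{"x":0,"y":0,"z":-25,"ax":0,"ay":0,"az":0,"hand":-1},{"x":0,"y":0,"z":-35,"ax":0,"ay":0,"az":0,"hand":-1},{"x":0,"y":0,"z":-35,"ax":0,"ay":0,"az":0,"hand":-1}]}}

```text
clock: 14.1
position: [526.3, 13.6, 152.7]
ee_rot: [179.8, -1.1, 76.9]
force: [0.6, 1.2, -0.5]
width: -0.1
```

Emit:
{"name": "step_arm", "arguments": {"rows": [{"x":-30,"y":0,"z":-30,"ax":0,"ay":0,"az":0,"hand":-1},{"x":-30,"y":0,"z":-20,"ax":0,"ay":0,"az":0,"hand":-1},{"x":-30,"y":0,"z":0,"ax":0,"ay":0,"az":0,"hand":-1},{"x":-20,"y":0,"z":0,"ax":0,"ay":0,"az":0,"hand":-1},{"x":0,"y":0,"z":0,"ax":0,"ay":0,"az":0,"hand":-1}]}}

```text
clock: 14.52
position: [504.6, -97.4, 213.3]
ee_rot: [178.8, -1.1, 77.2]
force: [-0.3, -0.4, -0.8]
width: 0.1
```

Emit:
{"name": "step_arm", "arguments": {"rows": [{"x":0,"y":0,"z":0,"ax":0,"ay":0,"az":0,"hand":-1},{"x":0,"y":0,"z":0,"ax":0,"ay":0,"az":0,"hand":-1},{"x":0,"y":0,"z":0,"ax":0,"ay":0,"az":0,"hand":-1}]}}

```text
clock: 14.77
position: [504.7, -97.9, 213.9]
ee_rot: [178.8, -1.2, 77.0]
force: [-0.3, 0.8, 0.6]
width: 0.1
```

```bash
python3 tilt.py; python3 wed.py pics/w5.png
python3 - <<'E'
from h import *
p,d,o=snap("scene"); save("pics/s5.png",p)
E
```

```text
top 4601 slopes x,y [ 0.0002 -0.0005] z at spot 51.12 z mid 51.05
scene 4506 slopes x,y [ 0.0007 -0.0007] z at spot 52.23 z mid 52.1
wrist 11728 slopes x,y [-0.0001 -0.0004] z at spot 51.38 z mid 51.34
[504.67 -97.57 213.73] [-0.2   0.41 -0.31] [0.03 0.07 0.02] [-2.000e-01 -4.143e+01  3.558e+01 -2.100e-01  6.000e-02  1.000e-02]
[504.7 -97.6 213.7] [178.8  -1.2  77. ] [-0.2   0.41 -0.31]
stand frame: y [-202.3 -130.3] left edge [1.8000e-02 4.8885e+01] right [2.100e-02 9.411e+01]
x range [-197.61609651   45.63434866] [-197.61609651   90.04546858] [-137.61609651   46.73902123] [-137.61609651   91.0743509 ] 3186
```

View pics/s5.png

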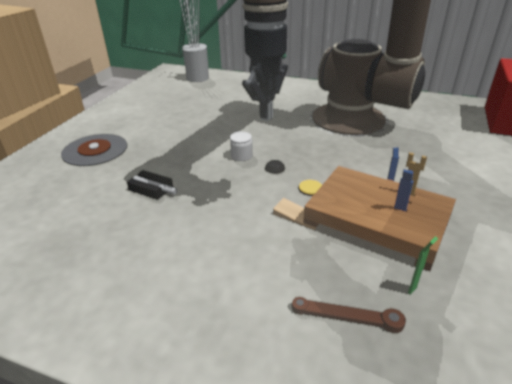

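The scene view shows the wedge at (290,210) running under the stand's corner and both tools upright at (404,190) and (416,170). All bystanders are where they were and the gripper is clear at (265,100). Handing in.

```bash
python3 -c "
from h import *
print(workorder.close_job())"
```

```text
the job is handed in; nothing more can be done
None
```

The stand no longer rocks: the wedge is snug under the short foot and the job is handed in. No verdict was reported.

- **First press:** about 4 N on the corner tipped the stand about 0.045 rad, and it came back level when I let go.
- **Wedge:** I pushed it with two spread fingers, turning it about 9° to line up with the foot. I stopped when the push rose from about 0.5 to 5 N. The thin end is about 28 mm in under the foot, at x ≈ 68 mm in the stand's frame.
- **Proof press:** the corner first held 5–7 N for about a second, less than asked. I then raised it to about 12 N, at the top of the asked range, for roughly another second. The tilt was about 0.0015 rad and the spot sank about 0.2 mm.
- **Last look:** the stand is level within 0.001 rad and has not visibly moved. Both tools are upright, the other parts lie where they were, and the gripper is clear of everything.

Two checks disagreed:

- **Fingertip reach:** the fingertips turned out to be only about 3 mm ahead of the measured TCP, not the 25 mm that `arm.nose_length` gives. I therefore found contact by force and depth.
- **Top camera tilt:** during the presses few of its points on the stand were usable, so its tilt readings were noisy, up to 0.008 rad. I relied on the scene and wrist cameras, which agreed.

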